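# Set the last tuning pin with one turn of the bench press

### The arm

A 6-joint arm with a two-finger parallel gripper is mounted at the origin on the work surface. World frame = base frame: x ahead of the robot, y to its left, z up, the work surface at z = 0. Lengths are in m, angles in rad, forces in N, time in s.
With the tool pointing down it reaches from about 0.225 to 0.875 m from the base axis. Payload 3.4 kg.
Tool frame: the origin (TCP) lies at the very end of the fingers, on their centre line; the grasp point (between the pads) lies 19 mm behind it (manip.hold_point_z is the distance from the TCP to the grasp point, in m); z points along the fingers, x is the direction in which the jaws open and shut, and the axes are right-handed (so a half turn about z gives the same grasp; the last joint's range is limited). The gripper opens to 85 mm and grips with 20 to 120 N. Pads are 22 mm wide; open, the fingers measure 114 mm over their backs; the gripper's body (76 mm by 85 mm) begins 54 mm behind the grasp point. The pads swing forward as they close: fully open they stand 13 mm farther back than shut.
Start: joints at [1.101, 0.276, 1.505, -0, 1.361, -0.121], TCP at [0.197, 0.54, 0.231] pointing down, gripper open.
Joint ranges: [-2.89, 2.89], [-0.75, 2.08], [0.22, 2.7], [-1.18, 4.32], [0.11, 2.71], [-2.7, 2.7]. Speed limits (rad/s): [2.57, 2.57, 3.14, 3.14, 3.14, 3.14].

### API

Orientations are given as a unit quaternion [w, x, y, z].
In Python, from rig import manip gives the robot as it stands.
- The arm moves only by the tool apply_moves, never from a script. Its argument "commands" is one flat list of numbers, 6 for each row, row after row: the shift along the tool's x, y, z normalised to -1 to 1, where 1 is 0.03 m, then the turn, a rotation vector about the tool's x, y, z normalised to -1 to 1, where 1 is 0.15 rad. A call has 1 to 20 rows; each row shifts and turns the commanded pose from where the row before left it, along the tool's axes as they then stand; what a row does not reach is not made up. A row lasts 1/10 s, in which the tool goes at most 50 mm and 8.59 degrees, less where a joint would pass 70% of its speed; a pose out of reach is approached as far as the arm can. A call with a number of a shift or a turn outside -1 to 1 is refused whole. A call with a gripper value outside its range is refused whole. "jaw" is the opening, from -1 (shut) to 1 (fully open), set as the call begins (left out, the last holds). The fingers move at their own pace and stop on an object; "newtons" is the grip in N (left out, the last holds). Time passes only in rows, so rows that do not move let the fingers close. It gives the time, the measured TCP pose, the force and the opening at its end, in the units of the state.
- manip.get_state(): the state, without advancing time (a new reading comes with each control period).
- manip.get_image(name): name is "scene" or "top"; returns a dict with "frame" (480x640x3 uint8, red, green, blue), "fx", "fy", "cx", "cy" (pixels), "k1" (the pictures are not rectified: a ray, as slopes to the right and down, at radius r is drawn at 1 + k1 r^2 times it, then the intrinsics apply), "extrinsics" (4x4, takes a point from camera to world coordinates). Camera axes: x right, y up, looking along -z (the intrinsics and any distortion apply to the point x, -y, -z); pixel columns grow to the right and rows downward; lengths in m; the calibration is good to about 2 mm. A picture is of the moment at which its call begins. There is no depth.
- manip.sign_off(): hands the job in, once; it reports no verdict.
The state is a dict: "clock": time; "qpos": joint angles; "qd": joint speeds; "effort": joint torques, N m; "position": TCP position; "ee_rot": TCP orientation; "contact_force": force on the tool from outside, world axes, zero at the start; "moment": the same for the moment, N m; "width": finger opening in m.
Only numpy, scipy, OpenCV 4.12 (cv2) and the standard library are available. Lean on these libraries where they do the work, as an engineer would, in place of code of your own. Each camera call takes 0.05 s, during which the arm holds its last target. There are 200 camera calls.

### The job

Slide the pale wooden yoke strip, started pin first, into the channel of the bench press until it sits flat and fully home against the brass stop. Then turn the red flywheel clockwise by its crank knob through its one whole revolution, feeling your way round rather than forcing it, until it comes up to its stop, so that the ram drives the pin in and rises clear again. Push the strip and the crank gently, leave the strip in place, and do not disturb anything else on the bench.

Things in the scene. Friction and masses are not known exactly. Their poses are not given: they have to be found in the camera images.
- press: Green bench press bolted down. Origin on the bench top, straight under the ram. z up; the strip is fed along +y. Base plate 140 wide, y -85 to +200; its top, the channel floor, is 15 high. Overhanging head x +-45, y -30 to +55, from 80 to 130 high; gear case x +-55, y +50 to +180, up to 130 high.
- mouth (a point): Centre of the flared channel mouth, on floor level, y -89 in the press's frame; opening about 58 wide. From y -70 to +15 the channel runs straight between steel guides 18 high: the face on the -x side is at x -18.5, on the +x side at x +20.5 (39 wide).
- roller: Sprung white roller, 28 diameter, upright, on the +x side of the channel at y -40; origin on its axis at x +31, so it stands in to x +17. Can be pushed back 8. It presses the strip against the -x guide with about 5 N, so the strip drags while it slides in and stays put when let go.
- stop: Brass block at the end of the channel, 34 wide, 22 high; origin at the foot of its face (y +20 in the press's frame). Rigid: feel for it and keep the push under 40 N.
- yoke: Pale wooden strip 36 (x) by 170 (y) by 20 (z), about 0.1 to 0.2 kg, loose. Origin at the centre of its underside. The started brass pin (9 diameter, 14 proud) is 65 from the centre towards +y. Home: origin at x -0.5, y -65, z +15 in the press's frame, axes parallel to the press's. Its tail then overhangs the base plate and can be held by its sides, 45 behind the centre.
- pin_hole (a point): Point on the strip's top face at the started pin (65 from the centre towards +y, 20 above the underside); under the ram, x 0, y 0 in the press's frame, when the strip is home.
- pin (a joint): Depth by which the started pin has been driven, m: 0 at the start, about 0.010 after a full stroke. It slides stiffly (25 N).
- slot (a point): Middle of the tension slot on top of the gear case, x 0, y +110 in the press's frame, at rim height (148). The flywheel's upright shaft is clamped somewhere in this slot, at an unknown place up to 12 either way along the press's x, and does not shift in use. The red wheel is 190 across, its rim 140 to 156 high, its hub up to 162.
- wheel (a joint): Flywheel angle, rad, growing clockwise seen from above; starts at 0, resting on its stop; the stop meets it again, rigidly, after one revolution, at 6.283 (ram up again). At 0 the knob is on the -x side of the shaft (press's frame), at pi/2 on the +y side. Ram lowest at 3.14. Turning takes about 5 to 12 N at the knob; it stays where it is left.
- ram: Steel ram, upright cylinder 24 diameter with a flat shoe 44 (x) by 16 by 6; it sits in line with the flywheel's shaft, so up to 12 off along x; origin at the centre of its lower face, 60 high at the top of its stroke and 38 at the bottom.
- crank (a point): Centre of the crank knob at grip height, 183 above the bench: a pale wooden upright cylinder, 24 diameter, 44 high (24 of it below this point), clamped at an unknown place in the slotted crank arm, 63 to 87 from the shaft's axis. It spins freely on its spindle, so it can be gripped from above and carried round without turning the wrist.
- crank_seat (a point): Point on the wheel under the middle of the crank knob, at its foot (24 below the grip point). The knob's spindle stands here in a rubber bush that gives sideways by 1 for every 8 N; unloaded, the knob is straight above. Pushed over 3 off its seat (about 24 N) the bush is spoilt.
- spare: Bystander, leave alone: plain darker wooden strip 36 x 170 x 20, no pins. Origin on its underside or in its middle.
- slice: Bystander, leave alone: round wood slice, 108 diameter, 24 high. Origin on its underside or in its middle.
- jar: Bystander, leave alone: amber glass jar with steel lid, 56 diameter, 75 high. Origin on its underside or in its middle.
- mallet: Bystander, leave alone: hammer with wooden handle lying down. Origin on its underside or in its middle.
- brush: Bystander, leave alone: flat brush with dark wooden handle lying down. Origin on its underside or in its middle.
- gluepot: Bystander, leave alone: white ceramic pot, 66 diameter, 70 high. Origin on its underside or in its middle.
Things that resemble listed ones, but are neither listed nor needed, are in the scene too. Several things have the shape of the yoke; the one meant has the colours described above.

How it is judged:
On the way, in this order (a step that is already met when the one before it is completed fails the run):
1. the yoke strip lies flat and fully home against the stop (within 3 mm), let go, with the flywheel not yet turned and the pin not yet driven (y of pin_hole in the frame of press between -0.003 and 0.003 m and x of pin_hole in the frame of press between -0.0045 and 0.0045 m and z of pin_hole in the frame of press between 0.03 and 0.038 m and angle between yoke's own z axis and vertical below 0.06 rad and value of joint wheel below 0.5 rad and value of joint pin below 0.003 m and contact force between the fingers and yoke below 0.3 N), for 0.2 s.
2. with the strip home, the ram at the bottom of its stroke has driven the pin in by at least 7 mm (y of pin_hole in the frame of press between -0.003 and 0.003 m and x of pin_hole in the frame of press between -0.0045 and 0.0045 m and z of pin_hole in the frame of press between 0.03 and 0.038 m and angle between yoke's own z axis and vertical below 0.06 rad and value of joint pin above 0.007 m and value of joint wheel between 2.6 and 4.6 rad), for 0.05 s.
At the end, for the whole second after the job is handed in: The flywheel stands still at the end of its one revolution (within 0.025 rad of its stop, about 2 mm at the knob), the pin is driven in by at least 7 mm, and the yoke strip lies flat, still and fully home in the channel (within 3 mm of the stop, within 4.5 mm across) (y of pin_hole in the frame of press between -0.003 and 0.003 m and x of pin_hole in the frame of press between -0.0045 and 0.0045 m and z of pin_hole in the frame of press between 0.03 and 0.038 m and angle between yoke's own z axis and vertical below 0.06 rad and value of joint wheel above 6.25818 rad and velocity of joint wheel between -0.05 and 0.05 rad/s and value of joint pin above 0.007 m and linear speed of yoke below 0.01 m/s); the robot touches nothing.
It fails at once if the strip is rammed against the stop (over 40 N) (contact force between yoke and stop above 40 N).
It fails at once if the crank is forced: its knob pushed more than 3 mm sideways off its seat (over about 24 N) (horizontal distance between crank and crank_seat above 0.003 m).
It fails at once if a bystander is moved by more than 30 mm (distance of any of spare, slice, jar, mallet, brush, gluepot from where it was at the start of the episode above 0.03 m).
It also fails if it takes over 72 s, if anything falls off the work surface, if the arm or the gripper's body presses on something with over 40 N, if the wrist force passes 120 N, or if a joint passes its speed limit or range.

## Working session

There is one attempt and no reset: what is moved stays moved. The work goes in short steps, Python scripts to look and compute and a tool call to move; the robot and the scene stay as the last step left them, time stands still between calls to the robot, and variables do not carry over. Pictures are saved under pics/ and viewed, about 8 in all and at most 12, crops included, and the job is handed in when it is done.

Besides the shell and the picture viewer there is one more tool, called after "Call:" as name(argument=value, ...) on one line, values as JSON. apply_moves: Moves the arm, as the interface text tells. Scaled input: -1 to 1 covers 0.03 m each way for a shift and 0.15 rad each way for a turn. Its arguments: {"type":"object","properties":{"commands":{"type":"array"},"jaw":{"type":"number"},"newtons":{"type":"number"}},"required":["commands"]}

```bash
ls; mkdir -p pics
cat > h.py <<'E'
import numpy as np, cv2
from rig import manip
def shot(n,f):
    d=manip.get_image(n); cv2.imwrite('pics/'+f+'.png',d['frame'][:,:,::-1]); np.save('pics/'+f+'.npy',d,allow_pickle=True); return d
def load(f): return np.load('pics/'+f+'.npy',allow_pickle=True).item()
def ray(d,u,v):
    K=np.array([[d['fx'],0,d['cx']],[0,d['fy'],d['cy']],[0,0,1]],float)
    x,y=(u-d['cx'])/d['fx'],(v-d['cy'])/d['fy']
    rd=np.hypot(x,y); r=rd
    for _ in range(30): r=rd/(1+d['k1']*r*r)
    s=r/rd if rd>0 else 1
    E=np.array(d['extrinsics']); return E[:3,3],E[:3,:3]@np.array([x*s,-y*s,-1])
def onz(d,u,v,z):
    o,r=ray(d,u,v); return (o+r*(z-o[2])/r[2])[:2]
def proj(d,p):
    E=np.array(d['extrinsics']); c=E[:3,:3].T@(np.array(p)-E[:3,3]); x,y=c[0]/-c[2],-c[1]/-c[2]
    k=1+d['k1']*(x*x+y*y); return np.array([d['cx']+d['fx']*x*k,d['cy']+d['fy']*y*k])
E
python3 -c "
from h import *
for n in ('top','scene'):
    d=shot(n,n+'0'); print(n,d['fx'],d['k1'],np.round(d['extrinsics'],3).tolist())
s=manip.get_state();print(s)
"
```

```text
pics
top 552.7099635834386 -0.05073607150596245 [[0.029, 0.991, -0.131, 0.41], [-1.0, 0.028, -0.014, -0.027], [-0.01, 0.132, 0.991, 1.296], [0.0, 0.0, 0.0, 1.0]]
scene 551.3466939225257 -0.1719097928680634 [[-0.114, -0.847, 0.519, 1.09], [0.993, -0.094, 0.065, 0.058], [-0.006, 0.523, 0.852, 1.014], [0.0, 0.0, 0.0, 1.0]]
{'clock': 0.1, 'qpos': array([ 1.10097312e+00,  2.76528165e-01,  1.50600534e+00,  4.95859844e-05,
        1.36069575e+00, -1.20980974e-01]), 'qd': array([-0.00027488, -0.00064797, -0.00332055,  0.00367878, -0.00012945,
       -0.0017921 ]), 'effort': array([ 1.21391829e-03, -4.17699838e+01, -2.46404618e+01, -3.36488174e-04,
        5.91979857e-03, -3.23116365e-05]), 'position': array([0.19630614, 0.53995637, 0.23052873]), 'ee_rot': array([ 3.63720703e-04,  8.19090611e-01,  5.73663577e-01, -7.33426494e-04]), 'contact_force': array([ 0.24167981,  0.37244154, -0.40744186]), 'moment': array([-0.0127224 ,  0.01690869,  0.02316794]), 'width': 0.08511582084229996}
```

View pics/top0.png

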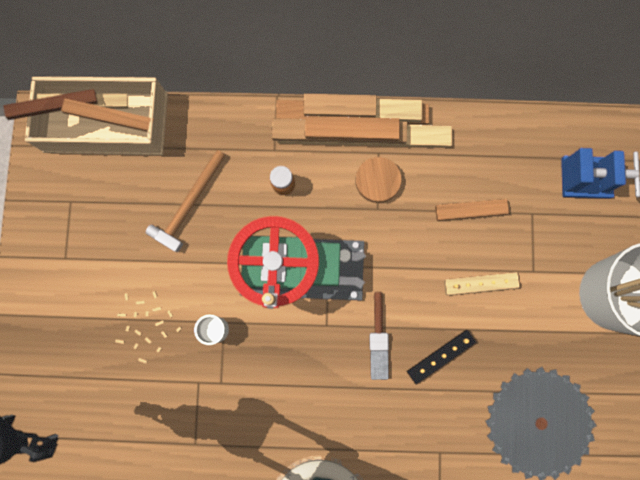

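View pics/scene0.png

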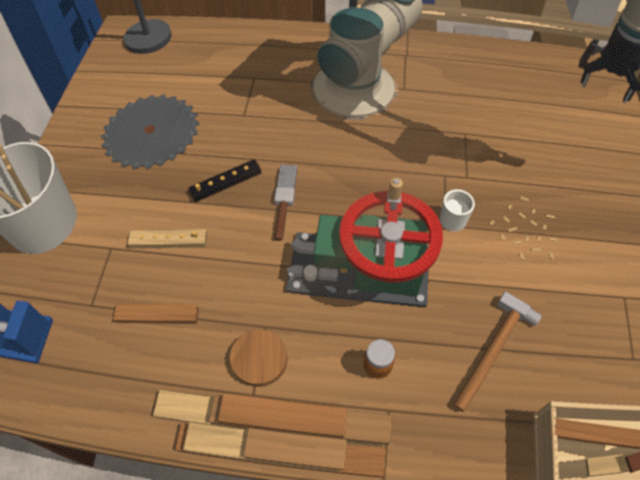

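The top view shows the press at about (300,265), mouth to the right (world −y), the yoke at (482,284) and the knob at (268,298). The spare is at (472,210). I'll zoom in next.

```bash
python3 -c "
from h import *
a=load('top0')['frame'];b=load('scene0')['frame']
A=cv2.resize(a[270:300,440:530],(400,133),interpolation=2);B=cv2.resize(b[220:255,120:215],(400,147),interpolation=2)
C=cv2.resize(a[205:315,220:380],(400,275),interpolation=2)
D=cv2.resize(b[170:310,280:450],(400,329),interpolation=2)
W=np.zeros((480,800,3),np.uint8);W[:133,:400]=A;W[:147,400:]=B;W[150:425,:400]=C;W[150:479,400:]=D
cv2.imwrite('pics/z1.png',W[:,:,::-1])
for n in ('top0','scene0'):
    d=load(n);f=d['frame'];h=cv2.cvtColor(f,cv2.COLOR_RGB2HSV)
    p=(482,284) if n=='top0' else (150,239)
    print(h[p[1]-2:p[1]+2,p[0]].tolist(), h[p[1]+18,p[0]])
"
```

```text
[[22, 100, 240], [21, 115, 235], [19, 125, 222], [19, 102, 229]] [ 15 120 210]
[[17, 118, 212], [17, 114, 212], [17, 114, 205], [18, 112, 198]] [ 14 133 152]
```

View pics/z1.png

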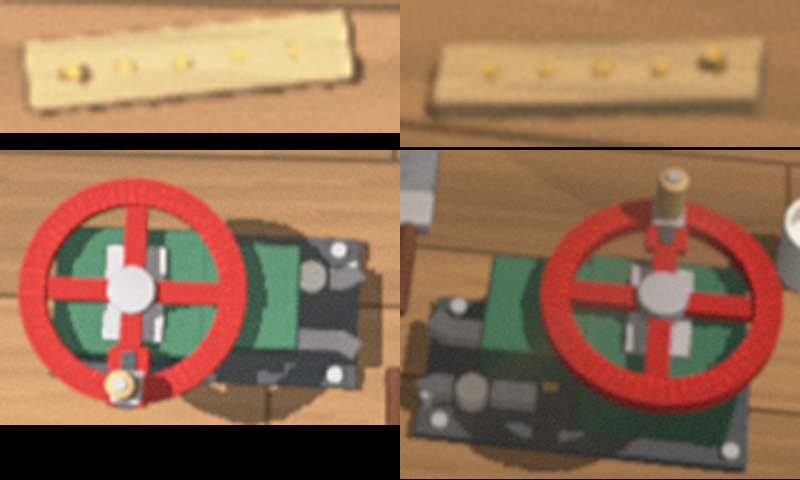

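```bash
python3 -c "
from h import *
def blobs(m,amin):
    n,l,s,c=cv2.connectedComponentsWithStats(m.astype(np.uint8)); return [(c[i].round(1).tolist(),int(s[i,4]),l==i) for i in range(1,n) if s[i,4]>=amin]
for n,zc,yb in (('top0',(slice(268,300),slice(440,526)),(480,284)),('scene0',(slice(222,256),slice(122,212)),(150,239))):
    d=load(n);f=d['frame'];h=cv2.cvtColor(f,cv2.COLOR_RGB2HSV)
    # yoke
    m=np.zeros(f.shape[:2],bool);m[zc]=(h[...,0]>=17)[zc]&(h[...,2]>(150))[zc]
    b=max(blobs(m,50),key=lambda t:t[1]);ys,xs=np.nonzero(b[2])
    P=np.array([onz(d,u,v,.02) for u,v in zip(xs,ys)]);r=cv2.minAreaRect((P*1000).astype(np.float32));print(n,'yoke',r,b[1])
    # red wheel
    R=((h[...,0]<5)|(h[...,0]>174))&(h[...,1]>170)&(h[...,2]>90)
    b=max(blobs(R,200),key=lambda t:t[1]);c=max(cv2.findContours(b[2].astype(np.uint8),0,1)[0],key=cv2.contourArea)[:,0]
    Q=np.array([onz(d,u,v,.152) for u,v in c]);hull=cv2.convexHull((Q*1000).astype(np.float32));(e)=cv2.minEnclosingCircle(hull);el=cv2.fitEllipse(hull);print('wheel',e,el)
    # bright grey blobs
    G=(h[...,1]<50)&(h[...,2]>150)
    G[:, :(225 if n=='top0' else 280)]=0;G[:,(372 if n=='top0' else 445):]=0;G[:205 if n=='top0' else 160]=0;G[310:]=0
    for t in blobs(G,4): print(t[:2],onz(d,*t[0],.02).round(4),onz(d,*t[0],.162).round(4))
"
```

```text
top0 yoke ((516.1615600585938, -361.4230041503906), (37.2695426940918, 172.67019653320312), 6.846645355224609) 1129
wheel ((539.5877075195312, 109.66226196289062), 95.13400268554688) ((540.312255859375, 109.55740356445312), (187.33116149902344, 189.3640594482422), 121.19395446777344)
([269.0, 261.0], 460) [0.5543 0.1334] [0.5383 0.1155]
([355.0, 244.5], 36) [ 0.5987 -0.0658] [ 0.5777 -0.0615]
([284.5, 248.9], 39) [0.5838 0.0984] [0.5645 0.0844]
([360.7, 250.5], 12) [ 0.5849 -0.0794] [ 0.5655 -0.0736]
([344.6, 255.0], 86) [ 0.5733 -0.0422] [ 0.5552 -0.0405]
([282.7, 276.1], 41) [0.52 0.1 ] [0.5078 0.0859]
([353.5, 294.3], 36) [ 0.4826 -0.065 ] [ 0.4745 -0.0608]
([274.2, 294.1], 10) [0.4777 0.118 ] [0.4702 0.1019]
([267.1, 298.1], 22) [0.468  0.1341] [0.4616 0.1161]
([266.0, 304.8], 8) [0.4525 0.1359] [0.4478 0.1178]
([272.8, 305.2], 9) [0.4521 0.1202] [0.4474 0.1038]
scene0 yoke ((515.7685546875, -359.4432067871094), (38.15696716308594, 172.313232421875), 6.4005351066589355) 1053
wheel ((540.2720336914062, 111.5368423461914), 98.14006805419922) ((539.1748657226562, 111.71668243408203), (189.7653350830078, 195.57301330566406), 94.86486053466797)
([396.0, 181.0], 11) [0.3134 0.1239] [0.4243 0.1145]
([286.4, 193.6], 194) [ 0.3759 -0.1179] [ 0.4779 -0.0928]
([443.8, 200.1], 11) [0.3544 0.2328] [0.4595 0.2078]
([397.5, 200.2], 11) [0.3666 0.1296] [0.47   0.1194]
([392.0, 229.5], 340) [0.4451 0.1212] [0.5372 0.1122]
([304.5, 235.5], 26) [ 0.4807 -0.0629] [ 0.5677 -0.0456]
([399.1, 249.8], 103) [0.4939 0.1387] [0.579  0.1271]
([377.4, 249.9], 22) [0.4991 0.0934] [0.5835 0.0883]
([296.4, 284.1], 27) [ 0.597  -0.0637] [ 0.6674 -0.0464]
([420.1, 297.6], 31) [0.6    0.1858] [0.67   0.1675]
```

Call:
apply_moves(commands=[0,0,0,0,0,0.92,0,0,0,0,0,0.92,0,0,0,0,0,0.92,0,0,0,0,0,0.92,0,0,0,0,0,0.92,0,0,0,0,0,0.92,0,0,0,0,0,0.92,0,0,0,0,0,0.92], jaw=1, newtons=40)

```text
clock: 0.9
position: [0.1964, 0.5401, 0.2308]
ee_rot: [0.0, 0.998, 0.056, -0.0]
contact_force: [0.2, 0.7, -0.1]
width: 0.0856
```

```bash
cat >> h.py <<'E'
from scipy.spatial.transform import Rotation as Ro
def st():
    s=manip.get_state(); q=s['ee_rot']; R=Ro.from_quat([q[1],q[2],q[3],q[0]]).as_matrix(); return s,R
def go(p,yaw=None):
    s,R=st(); d=R.T@(np.array(p)-s['position']); y=np.degrees(np.arctan2(R[1,0],R[0,0]))
    print('t',round(s['clock'],2),'pos',s['position'].round(4),'yaw',round(y,2),'tilt',np.round(R[:2,2],4),'F',s['contact_force'].round(1),'w',round(s['width'],4))
    print('shift units',(d/.03).round(2),'turn z units',None if yaw is None else round(-np.radians(yaw-y)/.15,2))
E
python3 -c "
from h import *
go([.5212,-.4052,.231],6.6)
a,b=load('top0'),load('scene0')
o,r=ray(a,267.1,298.1);p,q=ray(b,396.0,181.0)
A=np.c_[r,-q];t=np.linalg.lstsq(A,p-o,rcond=None)[0];print('knob',o+r*t[0],p+q*t[1],onz(a,267.1,298.1,.203),onz(b,396,181,.203))
"
```

```text
t 0.9 pos [0.1964 0.5401 0.2308] yaw 6.43 tilt [-0.0005 -0.001 ] F [ 0.2  0.7 -0.1] w 0.0856
shift units [7.230e+00 3.252e+01 2.000e-02] turn z units -0.02
knob [0.45958135 0.11044194 0.20691069] [0.45950405 0.11150675 0.20704177] [0.45975823 0.1109362 ] [0.45634608 0.11177505]
```

Call:
apply_moves(commands=[0.21,0.95,0,0,0,0,0.21,0.95,0,0,0,0,0.21,0.95,0,0,0,0,0.21,0.95,0,0,0,0,0.21,0.95,0,0,0,0,0.21,0.95,0,0,0,0,0.21,0.95,0,0,0,0,0.21,0.95,0,0,0,0,0.21,0.95,0,0,0,0,0.21,0.95,0,0,0,0,0.21,0.95,0,0,0,0,0.21,0.95,0,0,0,0,0.21,0.95,0,0,0,0,0.21,0.95,0,0,0,0,0.21,0.95,0,0,0,0,0.21,0.95,0,0,0,0,0.21,0.95,0,0,0,0])

```text
clock: 2.6
position: [0.3598, 0.0707, 0.2311]
ee_rot: [-0.0, 0.998, 0.059, -0.0]
contact_force: [-0.1, 0.5, 0.4]
width: 0.0853
```

Call:
apply_moves(commands=[0.21,0.95,0,0,0,0,0.21,0.95,0,0,0,0,0.21,0.95,0,0,0,0,0.21,0.95,0,0,0,0,0.21,0.95,0,0,0,0,0.21,0.95,0,0,0,0,0.21,0.95,0,0,0,0,0.21,0.95,0,0,0,0,0.21,0.95,0,0,0,0,0.21,0.95,0,0,0,0,0.21,0.95,0,0,0,0,0.21,0.95,0,0,0,0,0.21,0.95,0,0,0,0,0.21,0.95,0,0,0,0,0.21,0.95,0,0,0,0,0.21,0.95,0,0,0,0,0.21,0.95,0,0,0,0])

```text
clock: 4.3
position: [0.5234, -0.3976, 0.2306]
ee_rot: [-0.001, 0.998, 0.059, -0.0]
contact_force: [-0.4, -0.7, -1.4]
width: 0.0853
```

```bash
python3 -c "
from h import *
go([.5212,-.4052,.004],6.6)
"
```

```text
t 4.3 pos [ 0.5234 -0.3976  0.2306] yaw 6.75 tilt [-0.0008  0.001 ] F [-0.4 -0.7 -1.4] w 0.0853
shift units [-0.1   0.25  7.55] turn z units 0.02
```

Call:
apply_moves(commands=[-0.05,0.12,0.9,0,0,0,-0.05,0.12,0.9,0,0,0,0,0,0.9,0,0,0,0,0,0.9,0,0,0,0,0,0.9,0,0,0,0,0,0.9,0,0,0,0,0,0.9,0,0,0,0,0,0.8,0,0,0,0,0,0.45,0,0,0,0,0,0,0,0,0])

```text
clock: 5.3
position: [0.5198, -0.4029, 0.0023]
ee_rot: [-0.002, 0.998, 0.059, -0.002]
contact_force: [-1.2, -1.4, 0.1]
width: 0.0854
```

Call:
apply_moves(commands=[0,0,0,0,0,0,0,0,0,0,0,0,0,0,0,0,0,0,0,0,0,0,0,0,0,0,0,0,0,0,0,0,0,0,0,0], jaw=-1, newtons=40)

```text
clock: 5.9
position: [0.5219, -0.4048, 0.0063]
ee_rot: [0.001, 0.998, 0.059, 0.001]
contact_force: [-0.7, 0.8, 6.0]
width: 0.0348
```

```bash
python3 -c "
from h import *
go([.5212,-.4052,.004],6.6)
"
```

```text
t 5.9 pos [ 0.5219 -0.4048  0.0063] yaw 6.77 tilt [ 0.0019 -0.0018] F [-0.7  0.8  6. ] w 0.0348
shift units [-0.03  0.01  0.08] turn z units 0.02
```

Call:
apply_moves(commands=[0,0,-0.3,0,0,0,0,0,-0.7,0,0,0,0,0,-0.5,0,0,0,0,0,0,0,0,0.43,0,0,0,0,0,0.43,0,0,0,0,0,0])

```text
clock: 6.5
position: [0.521, -0.4039, 0.0499]
ee_rot: [-0.0, 1.0, -0.005, -0.0]
contact_force: [-0.7, -0.2, -1.4]
width: 0.0345
```

```bash
python3 -c "
from h import *
go([.5369,-.2417,.05],-.6)
"
```

```text
t 6.5 pos [ 0.521  -0.4039  0.0499] yaw -0.62 tilt [-0.0003  0.0003] F [-0.7 -0.2 -1.4] w 0.0345
shift units [ 0.47 -5.41 -0.  ] turn z units -0.0
```

Call:
apply_moves(commands=[0.08,-0.9,0,0,0,0,0.08,-0.9,0,0,0,0,0.08,-0.9,0,0,0,0,0.08,-0.9,0,0,0,0,0.08,-0.9,0,0,0,0,0.07,-0.9,0,0,0,0,0,0,0.4,0,0,0,0,0,0.4,0,0,0,0,0,0,0,0,0])

```text
clock: 7.4
position: [0.5356, -0.2422, 0.0236]
ee_rot: [-0.001, 1.0, -0.005, -0.002]
contact_force: [-0.3, 0.5, -1.6]
width: 0.0345
```

```bash
python3 -c "
from h import *
go([.5369,-.2417,.025],-.6)
W=np.zeros((600,800,3),np.uint8)
a=shot('top','top1')['frame'];b=shot('scene','scene1')['frame']
W[:300]=cv2.resize(a[225:315,300:540],(800,300),interpolation=2);W[300:]=cv2.resize(b[215:320,130:410],(800,300),interpolation=2)
cv2.imwrite('pics/z2.png',W[:,:,::-1])
"
```

```text
t 7.4 pos [ 0.5356 -0.2422  0.0236] yaw -0.61 tilt [-0.0036  0.0017] F [-0.3  0.5 -1.6] w 0.0345
shift units [ 0.04 -0.02 -0.05] turn z units -0.0
```

View pics/z2.png

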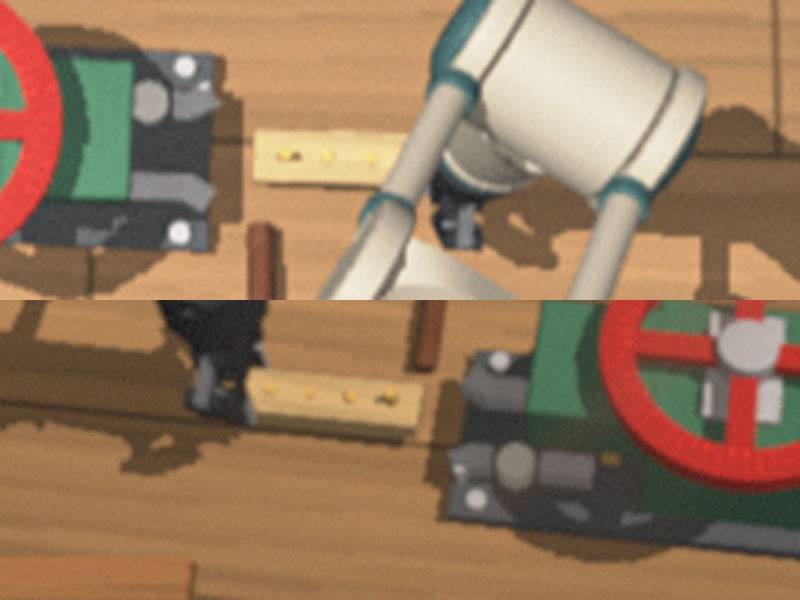

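```bash
python3 -c "
from h import *
for n,sl,cols in (('top1',(slice(255,290),slice(372,420)),range(382,412,4)),('scene1',(slice(232,270),slice(214,284)),range(222,274,6))):
    d=load(n);h=cv2.cvtColor(d['frame'],cv2.COLOR_RGB2HSV)
    m=np.zeros(h.shape[:2],bool);m[sl]=((h[...,0]>=17)&(h[...,2]>150))[sl]
    k,l,s,c=cv2.connectedComponentsWithStats(m.astype(np.uint8));i=1+np.argmax(s[1:,4]);m=l==i;print(n,s[i])
    for u in cols:
        v=np.nonzero(m[:,u])[0]; a=onz(d,u,v.min()-.5,.0373);b=onz(d,u,v.max()+.5,.0373);print(u,v.min(),v.max(),((a+b)/2).round(4),abs(a-b)[0].round(4))
d=load('top1')
print('guide -x edge',onz(d,348,276.9,.033),onz(d,342,276.5,.033),'roller edge',onz(d,345.6,262.2,.033))
d=load('scene1')
# guides seen in scene zoom
for p in ((480,388),(515,403),(545,453),(590,455)): print(p,onz(d,130+p[0]*.35,215+(p[1]-300)*.35,.033).round(4))
"
```

```text
top1 [376 264  44  20 702]
382 264 279 [ 0.5355 -0.1284] 0.0367
386 264 279 [ 0.5358 -0.1376] 0.0367
390 264 279 [ 0.536  -0.1467] 0.0367
394 264 279 [ 0.5363 -0.1559] 0.0367
398 264 279 [ 0.5365 -0.165 ] 0.0367
402 264 279 [ 0.5368 -0.1741] 0.0367
406 264 279 [ 0.537  -0.1833] 0.0367
410 265 280 [ 0.535  -0.1925] 0.0367
scene1 [216 239  62  21 884]
222 239 254 [ 0.5366 -0.2278] 0.038
228 240 254 [ 0.5364 -0.215 ] 0.0356
234 241 255 [ 0.5374 -0.202 ] 0.0355
240 241 255 [ 0.536  -0.1895] 0.0355
246 242 255 [ 0.5358 -0.1769] 0.0331
252 242 256 [ 0.5356 -0.1643] 0.0354
258 243 257 [ 0.5366 -0.1514] 0.0353
264 243 258 [ 0.5364 -0.1389] 0.0377
270 244 258 [ 0.5362 -0.1264] 0.0353
guide -x edge [ 0.52130006 -0.05111145] [ 0.52183211 -0.03734261] roller edge [ 0.55504073 -0.04474299]
(480, 388) [ 0.5151 -0.0713]
(515, 403) [ 0.5248 -0.0445]
(545, 453) [ 0.5631 -0.0181]
(590, 455) [0.5612 0.0137]
```

Call:
apply_moves(commands=[0.04,-0.4,-0.03,0,0,0,0,-0.4,0,0,0,0,0,-0.4,0,0,0,0,0,-0.4,0,0,0,0,0,0,0,0,0,0])

```text
clock: 8.0
position: [0.5391, -0.1921, 0.027]
ee_rot: [-0.0, 1.0, -0.005, 0.0]
contact_force: [0.5, -0.2, -2.3]
width: 0.0347
```

```bash
python3 -c "
from h import *
go([.5392,-.107,.0236],-.6)
"
```

```text
t 8.0 pos [ 0.5391 -0.1921  0.027 ] yaw -0.56 tilt [0.001  0.0009] F [ 0.5 -0.2 -2.3] w 0.0347
shift units [-0.03 -2.84  0.12] turn z units 0.0
```

Call:
apply_moves(commands=[0,-0.3,0.06,0,0,0,0,-0.3,0,0,0,0,0,-0.3,0,0,0,0,0,0,0,0,0,0])

```text
clock: 8.4
position: [0.5394, -0.1666, 0.025]
ee_rot: [0.0, 1.0, -0.005, 0.0]
contact_force: [0.8, 0.1, -1.0]
width: 0.0351
```

```bash
python3 -c "
from h import *
go([.5386,-.107,.0236],-.6)
"
```

```text
t 8.4 pos [ 0.5394 -0.1666  0.025 ] yaw -0.57 tilt [ 0.0007 -0.0003] F [ 0.8  0.1 -1. ] w 0.0351
shift units [-0.05 -1.99  0.05] turn z units 0.0
```

Call:
apply_moves(commands=[0,-0.2,0,0,0,0,0,-0.2,0,0,0,0,0,-0.2,0,0,0,0,0,0,0,0,0,0])

```text
clock: 8.8
position: [0.5395, -0.1498, 0.025]
ee_rot: [0.001, 1.0, -0.005, 0.0]
contact_force: [0.7, -3.3, -1.7]
width: 0.0351
```

Call:
apply_moves(commands=[0,-0.2,0,0,0,0,0,-0.2,0,0,0,0,0,-0.2,0,0,0,0,0,0,0,0,0,0])

```text
clock: 9.2
position: [0.5395, -0.1315, 0.0249]
ee_rot: [0.0, 1.0, -0.006, 0.0]
contact_force: [1.1, -2.8, -1.8]
width: 0.0347
```

```bash
python3 -c "
from h import *
go([.5386,-.107,.0236],-.6)
"
```

```text
t 9.2 pos [ 0.5395 -0.1315  0.0249] yaw -0.64 tilt [ 0.0001 -0.0003] F [ 1.1 -2.8 -1.8] w 0.0347
shift units [-0.04 -0.82  0.04] turn z units -0.0
```

Call:
apply_moves(commands=[0,-0.15,0,0,0,0,0,-0.15,0,0,0,0,0,-0.15,0,0,0,0,0,-0.1,0,0,0,0,0,0,0,0,0,0], newtons=25)

```text
clock: 9.7
position: [0.5396, -0.1153, 0.0249]
ee_rot: [0.0, 1.0, -0.006, -0.0]
contact_force: [-0.1, -4.2, -1.4]
width: 0.0348
```

Call:
apply_moves(commands=[0,-0.04,0,0,0,0,0,-0.04,0,0,0,0,0,0,0,0,0,0])

```text
clock: 10.0
position: [0.5396, -0.1131, 0.0249]
ee_rot: [0.0, 1.0, -0.006, -0.0]
contact_force: [-0.3, -5.1, -2.0]
width: 0.0346
```

Call:
apply_moves(commands=[0,-0.04,0,0,0,0,0,-0.04,0,0,0,0,0,0,0,0,0,0])

```text
clock: 10.3
position: [0.5396, -0.1107, 0.0249]
ee_rot: [0.0, 1.0, -0.006, -0.0]
contact_force: [-0.2, -5.9, -1.1]
width: 0.0347
```

Call:
apply_moves(commands=[0,-0.04,0,0,0,0,0,0,0,0,0,0])

```text
clock: 10.5
position: [0.5396, -0.1096, 0.0249]
ee_rot: [0.0, 1.0, -0.006, -0.0]
contact_force: [-0.2, -5.0, -1.2]
width: 0.0353
```

Call:
apply_moves(commands=[0,-0.04,0,0,0,0,0,0,0,0,0,0])

```text
clock: 10.7
position: [0.5396, -0.1084, 0.0249]
ee_rot: [0.0, 1.0, -0.006, -0.0]
contact_force: [-0.4, -5.9, -3.0]
width: 0.0348
```

Call:
apply_moves(commands=[0,-0.03,0,0,0,0,0,0,0,0,0,0])

```text
clock: 10.9
position: [0.5397, -0.1084, 0.0249]
ee_rot: [0.001, 1.0, -0.005, -0.0]
contact_force: [-1.3, -8.1, -2.3]
width: 0.0347
```

Call:
apply_moves(commands=[0,-0.03,0,0,0,0,0,0,0,0,0,0])

```text
clock: 11.1
position: [0.5398, -0.1084, 0.025]
ee_rot: [0.002, 1.0, -0.005, -0.0]
contact_force: [-1.0, -10.8, -2.1]
width: 0.0352
```

Call:
apply_moves(commands=[0,-0.02,0,0,0,0,0,0,0,0,0,0])

```text
clock: 11.3
position: [0.5398, -0.1084, 0.025]
ee_rot: [0.002, 1.0, -0.005, -0.0]
contact_force: [-0.4, -12.4, -2.2]
width: 0.0349
```

Call:
apply_moves(commands=[0,0,0.05,0,0,0,0,0,0.05,0,0,0,0,0,0,0,0,0])

```text
clock: 11.6
position: [0.54, -0.1085, 0.0226]
ee_rot: [0.002, 1.0, -0.005, 0.0]
contact_force: [-2.3, -13.0, 2.1]
width: 0.0349
```

Call:
apply_moves(commands=[0,0,0.05,0,0,0,0,0,0,0,0,0])

```text
clock: 11.8
position: [0.5396, -0.1084, 0.0212]
ee_rot: [0.002, 1.0, -0.004, -0.0]
contact_force: [-3.5, -12.6, 4.0]
width: 0.0348
```

Call:
apply_moves(commands=[0,0,0,0,0,0,0,0,0,0,0,0,0,0,0,0,0,0,0,0,0,0,0,0], jaw=0.2)

```text
clock: 12.2
position: [0.5396, -0.1046, 0.0202]
ee_rot: [-0.0, 1.0, -0.005, -0.0]
contact_force: [-0.5, 0.1, -0.6]
width: 0.0512
```

```bash
python3 -c "
from h import *
go([.5386,-.107,.0236],-.6)
a=shot('top','top2')['frame'];b=shot('scene','scene2')['frame']
W=np.zeros((600,800,3),np.uint8)
W[:300]=cv2.resize(a[225:315,220:460],(800,300),interpolation=2);W[300:]=cv2.resize(b[215:320,190:470],(800,300),interpolation=2)
cv2.imwrite('pics/z3.png',W[:,:,::-1])
"
```

```text
t 12.2 pos [ 0.5396 -0.1046  0.0202] yaw -0.62 tilt [-0.0005  0.001 ] F [-0.5  0.1 -0.6] w 0.0512
shift units [-0.03  0.08 -0.11] turn z units -0.0
```

View pics/z3.png

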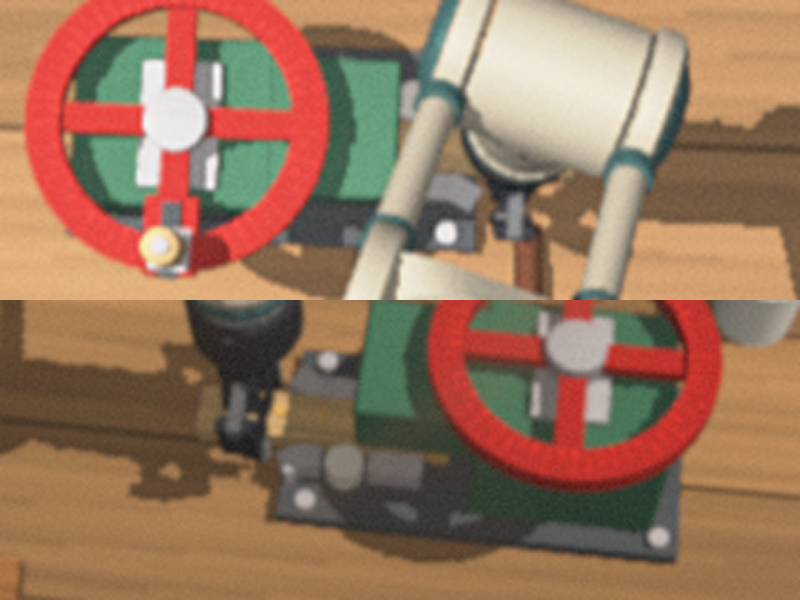

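Call:
apply_moves(commands=[0,0,-0.3,0,0,0,0,0,-0.9,0,0,0,0,0,-0.9,0,0,0,0,0,-0.9,0,0,0,0,0,-0.9,0,0,0,0,0,-0.9,0,0,0,0,0,-0.9,0,0,0,0,0,-0.9,0,0,0,0,0,-0.9,0,0,0,0,0,0,0,0,0])

```text
clock: 13.3
position: [0.5419, -0.1058, 0.2503]
ee_rot: [0.001, 1.0, -0.005, 0.004]
contact_force: [1.3, 0.4, 1.2]
width: 0.0512
```

```bash
python3 -c "
from h import *
go([.459,.111,.24],-.6)
"
```

```text
t 13.3 pos [ 0.5419 -0.1058  0.2503] yaw -0.62 tilt [ 0.0087 -0.0026] F [1.3 0.4 1.2] w 0.0512
shift units [-2.84 -7.2   0.3 ] turn z units -0.0
```

Call:
apply_moves(commands=[-0.28,-0.72,0,0,0,0,-0.28,-0.72,0,0,0,0,-0.28,-0.72,0,0,0,0,-0.28,-0.72,0,0,0,0,-0.28,-0.72,0,0,0,0,-0.28,-0.72,0,0,0,0,-0.28,-0.72,0,0,0,0,-0.28,-0.72,0,0,0,0,-0.28,-0.72,0,0,0,0,-0.28,-0.72,0,0,0,0,0,0,0,0,0,0,0,0,0,0,0,0], jaw=0.4)

```text
clock: 14.5
position: [0.4578, 0.1117, 0.2452]
ee_rot: [0.0, 1.0, -0.005, -0.0]
contact_force: [0.1, -0.3, -0.5]
width: 0.0597
```

```bash
python3 -c "
from h import *
go([.459,.111,.168],-.6)
a=shot('top','top3')['frame'];b=shot('scene','scene3')['frame']
W=np.zeros((600,800,3),np.uint8)
W[:300]=cv2.resize(a[225:315,220:460],(800,300),interpolation=2);W[300:]=cv2.resize(b[150:300,190:470],(560,300),interpolation=2)[:,:560] if 0 else np.pad(cv2.resize(b[150:300,190:470],(560,300),interpolation=2),((0,0),(0,240),(0,0)))
cv2.imwrite('pics/z4.png',W[:,:,::-1])
"
```

```text
t 14.5 pos [0.4578 0.1117 0.2452] yaw -0.55 tilt [-0.0003 -0.0006] F [ 0.1 -0.3 -0.5] w 0.0597
shift units [0.04 0.02 2.57] turn z units 0.01
```

View pics/z4.png

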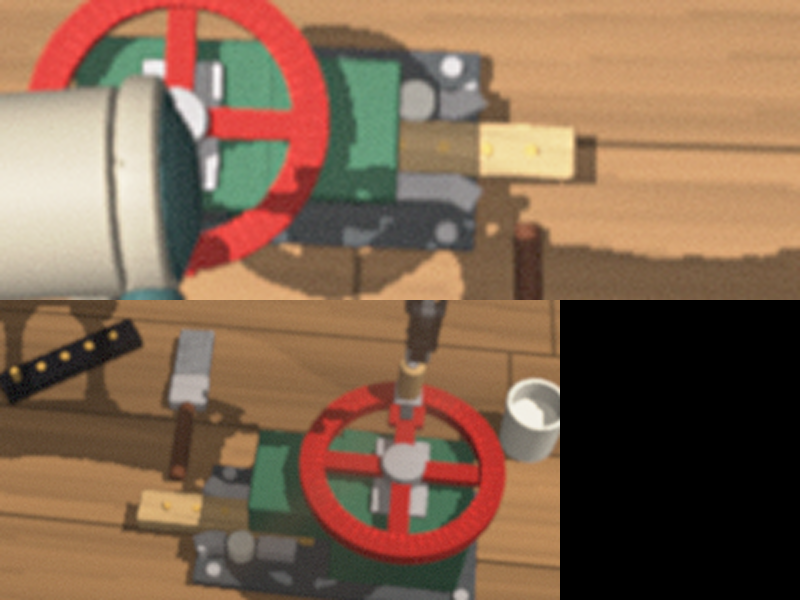

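```bash
python3 -c "
from h import *
d=load('top3');h=cv2.cvtColor(d['frame'],cv2.COLOR_RGB2HSV)
def subpx(a,u0,rev=False): return a
for v in (264,268,272,276): print(v,[int(x) for x in d['frame'][v,384:400].sum(1)])
print('tail',onz(d,391.9,270,.035),'plate edge', [onz(d,u,243,.015).round(4) for u in (363,364,365)])
for v in (241,243,245,247,295,297): print(v,[int(x) for x in d['frame'][v,354:376].sum(1)])
d=load('scene3')
for v in (233,236,239,242): print(v,[int(x) for x in d['frame'][v-10+15,248:272].sum(1)])
print('head front top edge y-30', onz(d,190+252/2,150+130/2,.13),onz(load('top3'),220+400*.3,225+60*.3,.13),onz(load('top3'),220+400*.3,225+200*.3,.13))
"
```

```text
264 [612, 620, 618, 626, 614, 619, 625, 590, 469, 425, 452, 448, 467, 443, 449, 450]
268 [621, 628, 630, 621, 629, 635, 647, 623, 397, 221, 202, 205, 206, 203, 238, 326]
272 [626, 620, 620, 622, 617, 621, 628, 584, 399, 290, 279, 283, 280, 289, 323, 459]
276 [629, 630, 623, 629, 629, 630, 632, 577, 386, 287, 268, 282, 279, 266, 310, 457]
tail [ 0.53978908 -0.15122393] plate edge [array([ 0.6035, -0.0846]), array([ 0.6036, -0.0869]), array([ 0.6036, -0.0893])]
241 [422, 443, 439, 393, 361, 352, 344, 354, 354, 364, 384, 393, 397, 446, 477, 474, 470, 481, 491, 479, 478, 474]
243 [689, 692, 689, 636, 485, 343, 327, 333, 344, 307, 269, 254, 257, 328, 433, 460, 470, 470, 464, 470, 463, 455]
245 [697, 697, 701, 691, 509, 311, 312, 341, 348, 305, 270, 258, 269, 307, 437, 478, 468, 483, 475, 466, 465, 483]
247 [572, 617, 598, 511, 369, 314, 344, 327, 320, 300, 276, 272, 273, 308, 447, 483, 481, 479, 487, 486, 475, 479]
295 [441, 435, 372, 269, 186, 201, 212, 202, 227, 264, 264, 293, 374, 379, 316, 277, 267, 260, 271, 259, 241, 281]
297 [367, 350, 274, 232, 214, 209, 205, 234, 237, 282, 269, 272, 279, 276, 278, 273, 284, 279, 286, 238, 180, 179]
233 [389, 390, 386, 373, 380, 376, 388, 386, 375, 379, 375, 385, 388, 385, 380, 377, 387, 389, 391, 391, 384, 384, 346, 268]
236 [376, 366, 368, 368, 376, 369, 361, 377, 377, 370, 372, 377, 376, 377, 384, 375, 382, 367, 383, 393, 389, 388, 390, 367]
239 [376, 368, 368, 379, 363, 370, 370, 379, 368, 367, 370, 371, 368, 366, 392, 380, 395, 386, 396, 387, 376, 382, 375, 374]
242 [372, 366, 369, 363, 368, 367, 367, 377, 365, 374, 365, 375, 398, 473, 499, 510, 510, 502, 514, 499, 498, 503, 504, 492]
head front top edge y-30 [ 0.49939648 -0.03364493] [ 0.58479792 -0.0304053 ] [ 0.49514685 -0.03282406]
```

The strip's tail is about 65.8 mm past the plate edge (65 expected), so it is home. Next I lower onto the knob and grip it.

Call:
apply_moves(commands=[0.04,0.02,0.6,0,0,0,0,0,0.6,0,0,0,0,0,0.6,0,0,0,0,0,0.6,0,0,0,0,0,0.1,0,0,0,0,0,0,0,0,0])

```text
clock: 15.2
position: [0.4594, 0.1104, 0.1701]
ee_rot: [0.0, 1.0, -0.006, -0.001]
contact_force: [-0.4, -0.5, 0.6]
width: 0.0599
```

Call:
apply_moves(commands=[0,0,0,0,0,0,0,0,0,0,0,0,0,0,0,0,0,0,0,0,0,0,0,0,0,0,0,0,0,0], jaw=-1, newtons=35)

```text
clock: 15.7
position: [0.4594, 0.1111, 0.1714]
ee_rot: [0.0, 1.0, -0.005, 0.0]
contact_force: [-2.3, -0.1, 5.9]
width: 0.023
```

```bash
python3 -c "
from h import *
go([.459,.111,.168],-.6)
"
```

```text
t 15.7 pos [0.4594 0.1111 0.1714] yaw -0.62 tilt [ 0.0009 -0.    ] F [-2.3 -0.1  5.9] w 0.023
shift units [-0.01  0.    0.11] turn z units -0.0
```

Call:
apply_moves(commands=[0.01,-0.13,-0.05,0,0,0,0.01,-0.13,0,0,0,0,0.02,-0.13,0,0,0,0,0.02,-0.13,0,0,0,0,0,0,0,0,0,0])

```text
clock: 16.2
position: [0.4607, 0.1261, 0.1716]
ee_rot: [0.001, 1.0, -0.005, -0.001]
contact_force: [-1.5, -3.3, -0.8]
width: 0.0231
```

```bash
cat >> h.py <<'E'
def arc(c,r,ths,cmd=None):
    # offsets from current measured knob angle; prints per-row units along the circle in tool axes
    s,R=st(); p=s['position']; th=np.arctan2(p[1]-c[1],-(p[0]-c[0]))%(2*np.pi); F=s['contact_force']
    t=np.array([np.sin(th),np.cos(th)]); n=np.array([-np.cos(th),np.sin(th)])
    print('t',round(s['clock'],1),'pos',p.round(4),'th',round(th,3),'r',round(np.hypot(*(p[:2]-c)),4),'Ftan',round(F[:2]@t,1),'Frad',round(F[:2]@n,1),'Fz',round(F[2],1))
    for a in ths:
        q=np.r_[c[0]-r*np.cos(a),c[1]+r*np.sin(a),p[2]]; print(a,(R.T@(q-p)/.03).round(2)[:2])
E
python3 -c "
from h import *
arc(np.array([.539,.110]),.0796,[])"
```

```text
t 16.2 pos [0.4607 0.1261 0.1716] th 0.202 r 0.0799 Ftan -3.5 Frad 0.8 Fz -0.8
```

Call:
apply_moves(commands=[0.11,-0.38,0,0,0,0,0.16,-0.36,0,0,0,0,0.22,-0.33,0,0,0,0,0,0,0,0,0,0])

```text
clock: 16.6
position: [0.4767, 0.1601, 0.1716]
ee_rot: [-0.001, 1.0, -0.005, -0.0]
contact_force: [-1.0, 1.9, -0.5]
width: 0.0231
```

```bash
python3 -c "
from h import *
arc(np.array([.539,.110]),.0796,[])"
```

```text
t 16.6 pos [0.4767 0.1601 0.1716] th 0.677 r 0.08 Ftan 0.8 Frad 2.0 Fz -0.5
```

Call:
apply_moves(commands=[0.26,-0.3,0,0,0,0,0.3,-0.25,0,0,0,0,0.34,-0.21,0,0,0,0,0.36,-0.15,0,0,0,0,0,0,0,0,0,0])

```text
clock: 17.1
position: [0.5171, 0.1872, 0.1717]
ee_rot: [-0.002, 1.0, -0.006, 0.002]
contact_force: [1.3, 3.7, -2.7]
width: 0.023
```

```bash
python3 -c "
from h import *
arc(np.array([.539,.110]),.0796,[])"
```

```text
t 17.1 pos [0.5171 0.1872 0.1717] th 1.294 r 0.0802 Ftan 2.3 Frad 3.2 Fz -2.7
```

Call:
apply_moves(commands=[0.39,-0.12,0,0,0,0,0.4,-0.05,0,0,0,0,0.4,0.02,0,0,0,0,0.4,0.08,0,0,0,0,0,0,0,0,0,0])

```text
clock: 17.6
position: [0.5648, 0.1866, 0.1717]
ee_rot: [-0.0, 1.0, -0.006, 0.001]
contact_force: [-0.1, 1.3, -3.0]
width: 0.0231
```

```bash
python3 -c "
from h import *
arc(np.array([.539,.110]),.0803,[])"
```

```text
t 17.6 pos [0.5648 0.1866 0.1717] th 1.896 r 0.0808 Ftan -0.5 Frad 1.2 Fz -3.0
```

Call:
apply_moves(commands=[0.37,0.15,0,0,0,0,0.34,0.21,0,0,0,0,0.31,0.26,0,0,0,0,0,0,0,0,0,0])

```text
clock: 18.0
position: [0.595, 0.1681, 0.1717]
ee_rot: [-0.001, 1.0, -0.006, 0.002]
contact_force: [1.8, 3.2, -5.0]
width: 0.0231
```

```bash
python3 -c "
from h import *
arc(np.array([.539,.110]),.0803,[])"
```

```text
t 18.0 pos [0.595  0.1681 0.1717] th 2.338 r 0.0807 Ftan -0.9 Frad 3.6 Fz -5.0
```

Call:
apply_moves(commands=[0.24,0.23,0.03,0,0,0,0.19,0.26,0,0,0,0,0.15,0.29,0,0,0,0,0.12,0.3,0,0,0,0,0,0,0,0,0,0])

```text
clock: 18.5
position: [0.6157, 0.1352, 0.1716]
ee_rot: [-0.0, 1.0, -0.006, 0.003]
contact_force: [2.9, 3.0, -4.1]
width: 0.0228
```

```bash
python3 -c "
from h import *
arc(np.array([.539,.110]),.0803,[])"
```

```text
t 18.5 pos [0.6157 0.1352 0.1716] th 2.824 r 0.0807 Ftan -2.0 Frad 3.7 Fz -4.1
```

Call:
apply_moves(commands=[0.11,0.31,0,0,0,0,0.05,0.32,0,0,0,0,0.01,0.32,0,0,0,0,-0.03,0.32,0,0,0,0,0,0,0,0,0,0])

```text
clock: 19.0
position: [0.6186, 0.0964, 0.1716]
ee_rot: [0.0, 1.0, -0.006, 0.002]
contact_force: [4.1, 0.7, -2.0]
width: 0.0231
```

```bash
python3 -c "
from h import *
arc(np.array([.539,.110]),.0803,[])"
```

```text
t 19.0 pos [0.6186 0.0964 0.1716] th 3.311 r 0.0808 Ftan -1.4 Frad 3.9 Fz -2.0
```

Call:
apply_moves(commands=[-0.06,0.39,0,0,0,0,-0.15,0.38,0,0,0,0,-0.21,0.35,0,0,0,0,-0.26,0.31,0,0,0,0,0,0,0,0,0,0])

```text
clock: 19.5
position: [0.597, 0.0539, 0.1716]
ee_rot: [0.0, 1.0, -0.006, 0.002]
contact_force: [4.4, 1.6, -3.3]
width: 0.0228
```

```bash
python3 -c "
from h import *
arc(np.array([.539,.110]),.0803,[])"
```

```text
t 19.5 pos [0.597  0.0539 0.1716] th 3.91 r 0.0807 Ftan -4.2 Frad 2.0 Fz -3.3
```

Call:
apply_moves(commands=[-0.3,0.27,0,0,0,0,-0.34,0.23,0,0,0,0,-0.37,0.17,0,0,0,0,-0.39,0.11,0,0,0,0,0,0,0,0,0,0])

```text
clock: 20.0
position: [0.5546, 0.031, 0.1716]
ee_rot: [0.001, 1.0, -0.005, 0.002]
contact_force: [4.6, 0.6, -3.5]
width: 0.0233
```

```bash
python3 -c "
from h import *
arc(np.array([.539,.110]),.0803,[])"
```

```text
t 20.0 pos [0.5546 0.031  0.1716] th 4.518 r 0.0805 Ftan -4.7 Frad 0.3 Fz -3.5
```

Call:
apply_moves(commands=[-0.4,0.05,0,0,0,0,-0.4,-0.01,0,0,0,0,-0.4,-0.07,0,0,0,0,-0.38,-0.13,0,0,0,0,0,0,0,0,0,0])

```text
clock: 20.5
position: [0.5067, 0.0365, 0.1716]
ee_rot: [0.001, 1.0, -0.005, 0.001]
contact_force: [3.5, -0.6, -2.4]
width: 0.0233
```

```bash
python3 -c "
from h import *
arc(np.array([.539,.110]),.0803,[])"
```

```text
t 20.5 pos [0.5067 0.0365 0.1716] th 5.126 r 0.0803 Ftan -3.4 Frad -0.9 Fz -2.4
```

Call:
apply_moves(commands=[-0.36,-0.19,0,0,0,0,-0.32,-0.24,0,0,0,0,-0.28,-0.28,0,0,0,0,-0.24,-0.32,0,0,0,0,0,0,0,0,0,0])

```text
clock: 21.0
position: [0.4706, 0.0681, 0.1715]
ee_rot: [0.001, 1.0, -0.005, 0.0]
contact_force: [2.0, -1.0, -0.7]
width: 0.0229
```

```bash
python3 -c "
from h import *
arc(np.array([.539,.110]),.0803,[6.0,6.15,6.27])"
```

```text
t 21.0 pos [0.4706 0.0681 0.1715] th 5.733 r 0.0802 Ftan -1.9 Frad -1.2 Fz -0.7
6.0 [-0.3  -0.65]
6.15 [-0.38 -1.04]
6.27 [-0.41 -1.36]
```

Call:
apply_moves(commands=[-0.15,-0.26,0,0,0,0,-0.11,-0.26,0,0,0,0,-0.06,-0.26,0,0,0,0,0,0,0,0,0,0])

```text
clock: 21.4
position: [0.4612, 0.0913, 0.1715]
ee_rot: [0.001, 1.0, -0.005, -0.0]
contact_force: [0.4, -3.5, 2.3]
width: 0.0229
```

Call:
apply_moves(commands=[-0.03,-0.13,0,0,0,0,-0.02,-0.13,0,0,0,0,0,-0.07,0,0,0,0,0,0,0,0,0,0])

```text
clock: 21.8
position: [0.4596, 0.1008, 0.1714]
ee_rot: [0.001, 1.0, -0.005, -0.001]
contact_force: [-1.4, -4.9, 5.5]
width: 0.023
```

```bash
python3 -c "
from h import *
arc(np.array([.539,.110]),.0803,[6.27,6.3])"
```

```text
t 21.8 pos [0.4596 0.1008 0.1714] th 6.167 r 0.0799 Ftan -4.7 Frad 2.0 Fz 5.5
6.27 [-0.03 -0.27]
6.3 [-0.03 -0.35]
```

Now I'll feel for the stop in ~1.5–3 mm steps; about 10 mm is left.

Call:
apply_moves(commands=[0,-0.1,-0.03,0,0,0,-0.01,-0.1,0,0,0,0,0,0,0,0,0,0])

```text
clock: 22.1
position: [0.4591, 0.1072, 0.1715]
ee_rot: [0.001, 1.0, -0.005, -0.001]
contact_force: [-0.2, -4.7, 0.6]
width: 0.0233
```

Call:
apply_moves(commands=[0,-0.07,0,0,0,0,0,0,0,0,0,0])

```text
clock: 22.3
position: [0.4591, 0.1094, 0.1715]
ee_rot: [0.0, 1.0, -0.005, -0.001]
contact_force: [-1.2, -4.7, 0.4]
width: 0.023
```

Call:
apply_moves(commands=[0,-0.05,0,0,0,0,0,0,0,0,0,0])

```text
clock: 22.5
position: [0.4591, 0.111, 0.1715]
ee_rot: [0.0, 1.0, -0.005, -0.001]
contact_force: [-1.5, -4.2, 0.7]
width: 0.0231
```

Call:
apply_moves(commands=[0,-0.04,0,0,0,0,0,0,0,0,0,0])

```text
clock: 22.7
position: [0.4591, 0.112, 0.1715]
ee_rot: [0.001, 1.0, -0.005, -0.001]
contact_force: [-1.4, -5.3, 1.0]
width: 0.0228
```

Call:
apply_moves(commands=[0,-0.04,0,0,0,0,0,0,0,0,0,0])

```text
clock: 22.9
position: [0.4591, 0.1124, 0.1715]
ee_rot: [0.001, 1.0, -0.005, -0.001]
contact_force: [-2.0, -7.4, 0.0]
width: 0.0232
```

Call:
apply_moves(commands=[0,-0.04,0,0,0,0,0,0,0,0,0,0])

```text
clock: 23.1
position: [0.4591, 0.1127, 0.1715]
ee_rot: [0.002, 1.0, -0.005, -0.001]
contact_force: [-1.4, -9.5, 1.5]
width: 0.0228
```

Call:
apply_moves(commands=[0,-0.04,0,0,0,0,0,0,0,0,0,0])

```text
clock: 23.3
position: [0.4591, 0.1131, 0.1715]
ee_rot: [0.003, 1.0, -0.005, -0.001]
contact_force: [-0.8, -11.8, 0.7]
width: 0.0232
```

Call:
apply_moves(commands=[0,-0.04,0,0,0,0,0,0,0,0,0,0])

```text
clock: 23.5
position: [0.4591, 0.1135, 0.1715]
ee_rot: [0.004, 1.0, -0.005, -0.001]
contact_force: [-1.4, -13.7, 1.9]
width: 0.0228
```

Call:
apply_moves(commands=[0,0.03,0,0,0,0,0,0.03,0,0,0,0,0,0.03,0,0,0,0,0,0,0,0,0,0])

```text
clock: 23.9
position: [0.4591, 0.1126, 0.1715]
ee_rot: [0.002, 1.0, -0.005, -0.001]
contact_force: [-1.5, -8.2, 0.7]
width: 0.0229
```

Call:
apply_moves(commands=[0,0,0,0,0,0,0,0,0,0,0,0,0,0,0,0,0,0,0,0,0,0,0,0], jaw=0.3)

```text
clock: 24.3
position: [0.4601, 0.1153, 0.1719]
ee_rot: [-0.001, 1.0, -0.005, 0.0]
contact_force: [-0.4, -0.9, 0.5]
width: 0.0554
```

Call:
apply_moves(commands=[0,0,-0.3,0,0,0,0,0,-0.7,0,0,0,0,0,-0.9,0,0,0,0,0,-0.9,0,0,0,0,0,-0.9,0,0,0,-0.7,-0.7,0,0,0,0,-0.7,-0.7,0,0,0,0,-0.5,-0.9,0,0,0,0,-0.3,-0.9,0,0,0,0,0,-0.9,0,0,0,0,0,-0.9,0,0,0,0,0,-0.9,0,0,0,0,0,-0.9,0,0,0,0,0,-0.9,0,0,0,0,0,0,0,0,0,0])

```text
clock: 25.8
position: [0.3966, 0.3495, 0.2833]
ee_rot: [-0.001, 1.0, -0.004, 0.0]
contact_force: [-0.5, -0.4, -0.2]
width: 0.0556
```

```bash
python3 -c "
from h import *
go([.4,.3,.3])
d=shot('top','top4');e=shot('scene','scene4');a=d['frame'];b=e['frame']
W=np.zeros((600,800,3),np.uint8)
W[:300]=cv2.resize(a[225:315,220:460],(800,300),interpolation=2);W[300:,:560]=cv2.resize(b[150:300,190:470],(560,300),interpolation=2)
W[300:,570:]=cv2.resize(load('scene0')['frame'][160:260,335:412],(230,300),interpolation=2)
cv2.imwrite('pics/z5.png',W[:,:,::-1])
for n in ('top0','top4'):
    f=load(n)['frame'];g=cv2.cvtColor(f,cv2.COLOR_RGB2HSV);G=(g[...,1]<50)&(g[...,2]>150)
    k,l,s,c=cv2.connectedComponentsWithStats(G.astype(np.uint8))
    print(n,[(c[i].round(1).tolist(),int(s[i,4])) for i in range(1,k) if 255<c[i][0]<285 and 285<c[i][1]<312 and s[i,4]>3])
x=load('top0')['frame'][285:312,255:285].astype(float);y=a[285:312,255:285].astype(float)
print('knob patch shift px',cv2.phaseCorrelate(x.mean(2),y.mean(2)))
f=a
for v in (266,270,274): print([int(t) for t in f[v,384:398].sum(1)])
"
```

```text
t 25.8 pos [0.3966 0.3495 0.2833] yaw -0.46 tilt [0.0004 0.0026] F [-0.5 -0.4 -0.2] w 0.0556
shift units [ 0.13  1.65 -0.56] turn z units None
top0 [([274.2, 294.1], 10), ([267.1, 298.1], 22), ([266.0, 304.8], 8), ([272.8, 305.2], 9)]
top4 [([273.8, 293.9], 12), ([267.1, 298.3], 25), ([269.6, 305.0], 21)]
knob patch shift px ((-0.1484417793939894, 0.8159673513927022), 0.7019632683557556)
[638, 641, 639, 639, 635, 645, 648, 630, 443, 270, 267, 289, 273, 289]
[627, 617, 621, 619, 622, 617, 626, 601, 405, 282, 294, 292, 294, 292]
[632, 631, 634, 642, 634, 634, 641, 596, 408, 282, 284, 272, 293, 276]
```

View pics/z5.png

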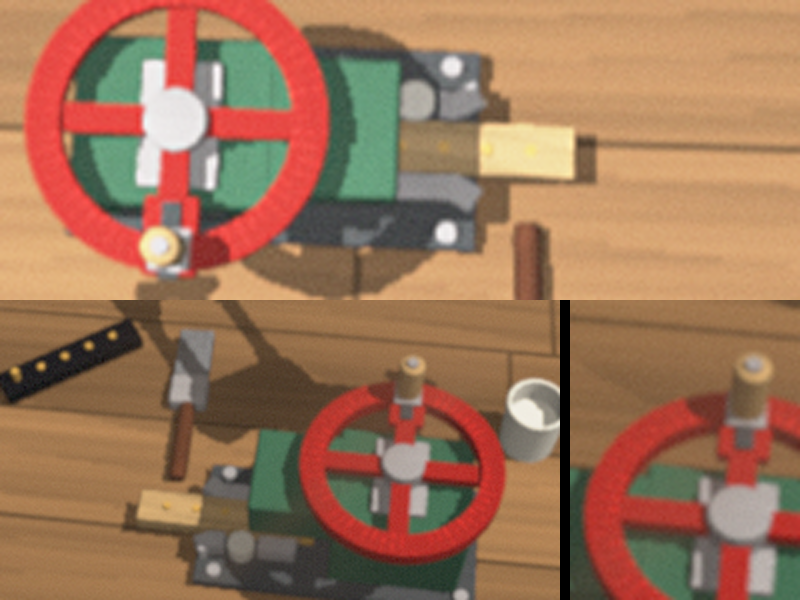

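```bash
python3 -c "
from h import *
print(manip.sign_off())"
```

```text
the job is handed in; nothing more can be done
None
```

The job is handed in at about 26 s of the 72 s allowed; the sign-off gave no verdict.

**Strip:** I slid it into the channel until it met the stop. It dragged at about 5 N, then stalled with the push rising to about 12–13 N. I lowered it onto the floor and let go. The tail measured about 65.8 mm past the plate edge (65 expected), and it was at the same pixel after the cranking.

**Flywheel:** I carried the knob one full turn clockwise on a circle of about 80 mm radius. Side force read about 6 N or less at each check until the stop. There I pressed to about 14 N, eased off, let go and moved clear. The knob cap is back at its starting pixel (267.1, within about 0.2 px, roughly 0.5 mm).

**Not fully confirmed:**
- **Pin depth:** I could not see it under the head. I only infer it from the full stroke past the bottom.
- **Knob check:** A phase correlation of the knob patch gave a 0.8 px vertical shift, which disagrees slightly with the cap position. I put that down to changed shadows.
- **Camera agreement:** The two camera views disagreed by about 2–3 mm on the press's y position.
- **Bystanders:** No contact was felt, and the brush, pot and others in view looked undisturbed. I did not measure them.

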